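# Slide the cover over the casting form and lock its quarter-turn fastener

## Task

Close the empty casting form: with your fingertips push the loose white cover along its guides over the hole until it stops against the far batten, then set a fingertip in the slot of the round quarter-turn fastener and turn it clockwise, seen from above, all the way to its stop, so that its steel tongue lies across behind the cover. Only push the cover, do not lift it, and leave the offcut, brush and trowel where they are; finish with the hand clear.

Things in the scene. Friction and masses are not known exactly. Their poses are not given: they have to be found in the camera images.
- form: Casting form: fixed plywood block, flat deck 60 mm above the table. Origin at table level; x is the way the cover slides to close (roughly away from the robot), y left, z up. Spans x -200..145, y -215..125 mm; mould hole x -10..90, y -70..70. Guide battens 7 mm high along x at y = +/-92.5..107.5; far stop batten 14 mm high, near face at x = 110. Position and yaw vary.
- cover: Loose cover: white melamine-faced board 140 mm (x) by 180 mm (y) by 18 mm thick, about 0.45 kg, flat on the deck between the guides (2.5 mm play each side). Origin at the centre of its underside, axes as the form's. It starts 115 to 150 mm short of home and slides under a few newtons; push on the near (-x) face of its cleat.
- cleat (a point): Centre of the cleat, a wooden bar 22 mm (x) by 100 mm (y) by 28 mm high fixed on the cover, 30 mm ahead (+x) of the cover's centre. This point is 92 mm above the table, 14 mm above the cover's upper face. Axes as the cover's.
- home (a point): Fixed point on the form where the cleat's centre lies when the cover is fully home against the far batten: x = 70, y = 0 mm in the form's frame, 92 mm above the table. Axes as the form's.
- slot (a point): Centre of the slot's floor in the fastener's round metal head (100 mm across), on its vertical turning axis: x = -43, y = -150 mm in the form's frame, 91 mm above the table. The slot runs straight across the head through the centre: 34 mm wide, open at both ends, 16 mm deep (head's top at 107 mm). The frame turns with the head: x along the slot towards the tongue's tip, z up.
- tongue (a point): Tip of the dark steel tongue under the head: 100 mm from the axis along the slot, 24 mm wide, 8 mm thick, its underside 9 mm above the deck. If the cover is far from home the tongue runs into its side; if it is a few millimetres short the tongue pushes it home.
- fastener (a joint): Angle of the fastener, rad, growing clockwise seen from above. 0: unlocked, tongue along the form's -x, beside the cover's path; 1.571: locked, at its stop, tongue along the form's +y, across behind the cover's near edge with 1 mm to spare. Starts at 0 to 0.25. Turning takes about 0.12 N m (4 N at 30 mm from the axis); it stays where it is left.
- offcut: A loose dark wood offcut 55 x 34 x 24 mm on the deck, on the far right part of the form beyond the fastener. Origin at the centre of its underside. Leave alone.
- brush: A loose brush lying on the table to the left of the form. Origin under its middle. Leave alone.
- trowel: A loose pointing trowel, steel blade and wooden handle, 300 mm long, lying on the table to the right of the form. Origin under the root of its blade. Leave alone.
Not all that is in view belongs to the job. Of the things that look like the cover, the smallest one is meant.

How it is judged:
By the outcome, as a careful person would: the job done as asked, in the order asked, and still so for the second after the job is handed in, with the robot touching nothing.
It also fails if it takes over 51 s, if anything falls off the work surface, if the arm or the gripper's body presses on something with over 40 N, if the wrist force passes 120 N, or if a joint passes its speed limit or range.

## Robot

A 7-joint arm with a two-finger parallel gripper is mounted at the origin on the work surface. World frame = base frame: x ahead of the robot, y to its left, z up, the work surface at z = 0. Lengths are in m, angles in rad, forces in N, time in s.
With the tool pointing down it reaches from about 0.425 to 0.95 m from the base axis. Payload 16.7 kg.
Tool frame: the origin (TCP) lies between the finger pads; the fingertips stand 14 mm ahead of it and the grasp point (between the pads) lies 5 mm behind it (arm.tcp_to_tips is the distance from the TCP to the fingertips, in m); z points along the fingers, y is the line along which they close (so a half turn about z gives the same grasp; the last joint's range is limited). The gripper opens to 94 mm and grips with 3 to 60 N. Pads are 16 mm wide; open, the fingers measure 119 mm over their backs; the gripper's body (75 mm by 177 mm) begins 78 mm behind the grasp point.
Start: joints at [1.058, 0.426, 0.074, 1.606, -0.034, 1.111, -0.067], TCP at [0.24, -0.631, 0.219] pointing down, gripper open.
Joint ranges: [-2.85, 2.85], [-0.5, 2.14], [-1.23, 1.37], [0.21, 2.46], [-1.02, 4.16], [0.16, 2.05], [-2.73, 2.73]. Speed limits (rad/s): [1.89, 1.89, 2.39, 2.39, 3.01, 3.01, 3.01].

## Interface

Orientations are given as [roll, pitch, yaw] about the fixed x, y, z axes, in that order (R = Rz(yaw) Ry(pitch) Rx(roll)).
In Python, from workcell import arm gives the robot as it stands.
- The arm moves only by the tool play_rows, never from a script. Its argument "motion" is text: rows parted by semicolons, each of 7 numbers parted by spaces: the shift along the tool's x, y, z in cm, then the turn, a rotation vector about the tool's x, y, z in rad, then the opening, from 0 (shut) to 1 (fully open). In form: tx ty tz ax ay az grip; .... A call has 1 to 8 rows; each row is the pose to reach, as a shift and turn from the pose commanded when the call began, along the tool's axes at that moment; what a row does not reach only later rows make up. A row lasts 1/10 s, in which the tool goes at most 50 mm and 8.59 degrees, less where a joint would pass 70% of its speed; a pose out of reach is approached as far as the arm can. A call with a gripper value outside its range is refused whole. The fingers move at their own pace and stop on an object; "force" is the grip in N (left out, the last holds). Time passes only in rows, so rows that repeat a pose let the fingers close. It gives the time, the measured TCP pose, the force, the opening and the grip force at its end, in the units of the state.
- arm.state(): the state, without advancing time (a new reading comes with each control period).
- arm.get_image(name): name is "side" or "top"; returns the picture (420x560x3 uint8, red, green, blue); there is no depth.
- arm.camera_info(name): a dict with "camera_matrix" (3x3 intrinsics, pixels), "R" (3x3) and "t" (3): a world point X has camera coordinates R X + t. Camera axes: x right, y down, z forward; pixel columns grow to the right and rows downward; lengths in m; the calibration is good to about 2 mm. A picture is of the moment at which its call begins. camera_info takes no time and is no camera call.
- arm.job_done(): hands the job in; it is judged then, once.
The state is a dict: "t": time; "joint_positions": joint angles; "qd": joint speeds; "joint_torque": joint torques, N m; "ee_pos": TCP position; "ee_rot": TCP orientation; "contact_force": force on the tool from outside, world axes, zero at the start; "ft_torque": the same for the moment, N m; "opening": finger opening in m; "grip_force": force on a finger pad.
Only numpy, scipy, OpenCV 4.12 (cv2) and the standard library are available. Lean on these libraries where they do the work, as an engineer would, in place of code of your own. Each camera call takes 0.05 s, during which the arm holds its last target. There are 200 camera calls.

## Working session

There is one attempt and no reset: what is moved stays moved. The work goes in short steps, Python scripts to look and compute and a tool call to move; the robot and the scene stay as the last step left them, time stands still between calls to the robot, and variables do not carry over. Pictures are saved under pics/ and viewed, at most 10 in all, crops included, and the job is handed in when it is done.

Besides the shell and the picture viewer there is one more tool, called after "Emit:" by a JSON object that holds its "api" and its "payload". play_rows: Moves the arm, as the interface text tells. Its arguments: {"type":"object","properties":{"motion":{"type":"string"},"force":{"type":"number"}},"required":["motion"]}

```bash
mkdir -p pics; ls
python3 - <<'E'
from workcell import arm
import cv2
for n in("top","side"):
    cv2.imwrite(f"pics/{n}0.png",arm.get_image(n)[:,:,::-1])
    c=arm.camera_info(n);print(n,c)
s=arm.state();print(s["ee_pos"],s["ee_rot"],s["opening"],s["t"],arm.tcp_to_tips)
E
```

```text
pics
top {'camera_matrix': array([[457.97061147,   0.        , 281.16218534],
       [  0.        , 457.97061147, 208.1239747 ],
       [  0.        ,   0.        ,   1.        ]]), 'R': array([[-0.01438401, -0.99978604, -0.01486546],
       [-0.99485594,  0.01580084, -0.10005995],
       [ 0.10027343,  0.01334973, -0.99487036]]), 't': array([-0.00733616,  0.58614028,  1.49837322])}
side {'camera_matrix': array([[486.36770238,   0.        , 281.3597845 ],
       [  0.        , 486.36770238, 214.35277959],
       [  0.        ,   0.        ,   1.        ]]), 'R': array([[-0.98684516, -0.16080403, -0.01669401],
       [-0.08175432,  0.58545647, -0.80657111],
       [ 0.1394735 , -0.79459599, -0.59090131]]), 't': array([0.5434782 , 0.12362206, 1.20827238])}
[ 0.24002166 -0.63047737  0.2188574 ] [-3.14045382e+00  6.52514193e-05  3.63719470e-01] 0.09389324921737274 0.1 0.014
```

View pics/top0.png

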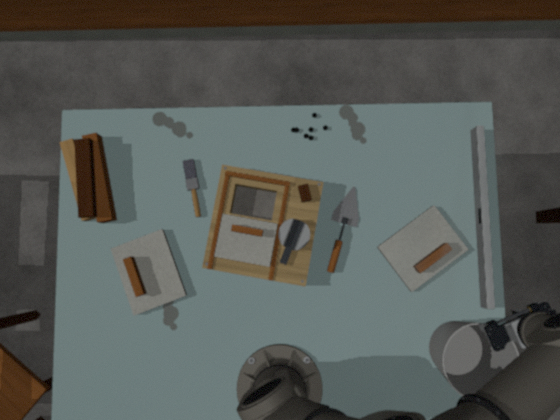

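View pics/side0.png

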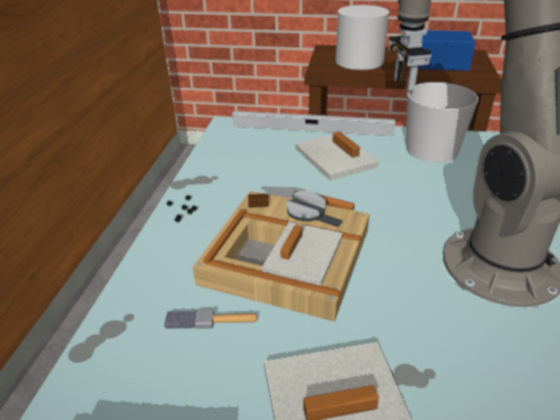

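The top view shows the form (corners near 223,167 / 323,180 / 306,285 / 204,268), the cover with its cleat at (247,230), and the fastener head at (294,234). The two larger white boards are decoys. I'll enlarge the form.

Run:
```python
import cv2
i=cv2.imread("pics/top0.png")[155:295,195:335]
cv2.imwrite("pics/crop.png",cv2.convertScaleAbs(cv2.resize(i,None,fx=4.2,fy=4.2,interpolation=cv2.INTER_CUBIC),alpha=1.5))
```

```text
(no output)
```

View pics/crop.png

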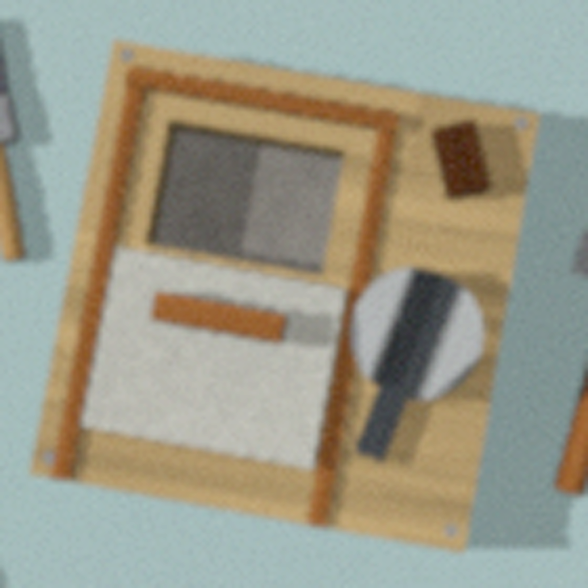

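Crop shows the form's deck corners at (116,42), (540,112), (466,549) and (33,473); the cover's top corners at (121,248), (347,290), (316,467) and (83,428); the head's centre near (418,336); and the tongue tip near (372,457).

```bash
cat > h.py <<'E'
import numpy as np, cv2
from scipy.spatial.transform import Rotation as Ro
from workcell import arm
def px2w(n,uv,z):
    c=arm.camera_info(n); o=-c["R"].T@c["t"]
    d=c["R"].T@np.linalg.inv(c["camera_matrix"])@[*uv,1]
    return o+d*(z-o[2])/d[2]
def crop(c,z): return px2w("top",((c[0]+.5)/4.2-.5+195,(c[1]+.5)/4.2-.5+155),z)
def fit(loc,w):
    loc=np.array(loc,float);w=np.array(w)[:,:2];a=loc-loc.mean(0);b=w-w.mean(0)
    th=np.arctan2((a[:,0]*b[:,1]-a[:,1]*b[:,0]).sum(),(a*b).sum())
    R=np.array([[np.cos(th),-np.sin(th)],[np.sin(th),np.cos(th)]])
    t=w.mean(0)-R@loc.mean(0)
    return th,t,(loc@R.T+t-w)*1000
E
python3 - <<'E'
from h import *
np.set_printoptions(precision=4,suppress=True)
th,t,r=fit([[.145,.125],[.145,-.215],[-.2,-.215],[-.2,.125]],[crop(c,.06) for c in[(116,42),(540,112),(466,549),(33,473)]])
print("form",th,t);print(r)
R=np.array([[np.cos(th),-np.sin(th)],[np.sin(th),np.cos(th)]])
f=lambda w:R.T@(w[:2]-t)
for c in[(121,248),(347,290),(316,467),(83,428)]:print("cov",f(crop(c,.078)))
print("cleat",f(crop((219,317),.106)))
print("head",f(crop((418,336),.107)),"tip",f(crop((372,457),.077)), "slot near end",f(crop((392,393),.093)),"far",f(crop((437,275),.093)))
for n,p in dict(home=[.07,0],slot=[-.043,-.15]).items():print(n,R@p+t)
# verify with side view: project hole/head
c=arm.camera_info("side")
for p in([-.043,-.15,.107],[-.2,.125,.06],[.145,.125,.06],[.145,-.215,.06],[-.2,-.215,.06]):
    X=np.r_[R@p[:2]+t,p[2]];q=c["camera_matrix"]@(c["R"]@X+c["t"]);print(p,q[:2]/q[2])
E
```

```text
form -0.18679405460050605 [0.5671 0.0815]
[[ 2.28    1.2516]
 [ 0.4285 -0.8151]
 [-1.7733 -1.2083]
 [-0.9352  0.7718]]
cov [-0.0175  0.0867]
cov [-0.0197 -0.0902]
cov [-0.1564 -0.0902]
cov [-0.1579  0.09  ]
cleat [-0.0579  0.0001]
head [-0.0464 -0.1496] tip [-0.1416 -0.1308] slot near end [-0.0915 -0.1376] far [ 0.0022 -0.1561]
home [0.6359 0.0685]
slot [ 0.497  -0.0579]
[-0.043, -0.15, 0.107] [304.7199 199.9896]
[-0.2, 0.125, 0.06] [335.3646 300.9295]
[0.145, 0.125, 0.06] [191.6343 265.4608]
[0.145, -0.215, 0.06] [248.7721 189.4314]
[-0.2, -0.215, 0.06] [368.3028 212.0815]
```

Run:
```python
import cv2
i=cv2.imread("pics/side0.png")[175:325,185:385]
cv2.imwrite("pics/crops.png",cv2.convertScaleAbs(cv2.resize(i,None,fx=4,fy=4,interpolation=cv2.INTER_CUBIC),alpha=1.4))
```

```text
(no output)
```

View pics/crops.png

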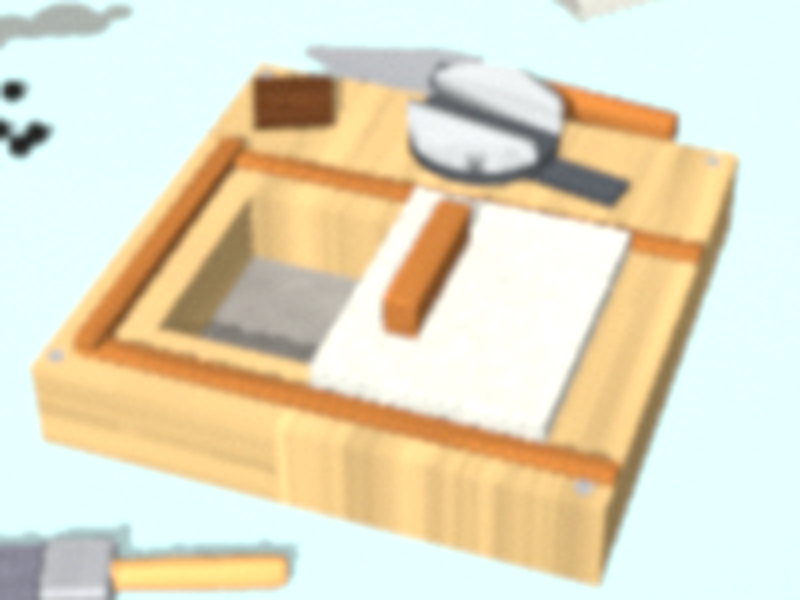

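The side view agrees to within about 2 px, with corners at crop (610,500), (34,367), (262,66) and (738,156). I'll refine the pose with both cameras.

Run:
```python
from h import *
from scipy.optimize import least_squares
np.set_printoptions(precision=4,suppress=True)
L=np.array([[.145,.125,.06],[.145,-.215,.06],[-.2,-.215,.06],[-.2,.125,.06],[-.043,-.15,.107]])
T=(np.array([(116,42),(540,112),(466,549),(33,473),(418,336)])+.5)/4.2-.5+[195,155]
S=(np.array([(34,367),(262,66),(738,156),(610,500),(487,113)])+.5)/4-.5+[185,175]
def pr(n,X):
    c=arm.camera_info(n);q=(X@c["R"].T+c["t"])@c["camera_matrix"].T;return q[:,:2]/q[:,2:]
def W(p,L):return L@Ro.from_euler("z",p[2]).as_matrix().T+[p[0],p[1],0]
g=lambda p:np.r_[pr("top",W(p,L))-T,pr("side",W(p,L))-S].ravel()
o=least_squares(g,[.567,.0815,-.187],loss="soft_l1");p=o.x
print(p);print(o.fun.reshape(-1,2))
np.save("form.npy",p)
print("slot,home,cleat near start, cleat near home",W(p,np.array([[-.043,-.15,.091],[.07,0,.092],[-.069,0,.092],[.059,0,.092]])))
```

```text
[ 0.5643  0.0824 -0.1858]
[[-0.7006  0.2115]
 [-0.0423  0.656 ]
 [ 0.2002  1.3976]
 [-0.4632  1.2377]
 [ 0.0654 -0.1838]
 [-0.4149 -0.4848]
 [-0.5377 -1.434 ]
 [ 0.1901 -1.3189]
 [-0.3644  1.7011]
 [-0.6562 -2.625 ]]
slot,home,cleat near start, cleat near home [[ 0.4943 -0.0571  0.091 ]
 [ 0.6331  0.0695  0.092 ]
 [ 0.4965  0.0951  0.092 ]
 [ 0.6223  0.0715  0.092 ]]
```

Run:
```python
from h import *
np.set_printoptions(precision=3,suppress=True)
print("side bucket base near",px2w("side",(434,158),0),"rim pts at z .15,.2,.25",[px2w("side",(440,97),z) for z in(.1,.15,.2)])
print("top: bucket centre",[px2w("top",(467,352),z) for z in(0,.1,.15,.2)])
c=arm.camera_info("side");X=np.array([.24,-.631,.205]);q=c["camera_matrix"]@(c["R"]@X+c["t"]);print("tips in side",q[:2]/q[2])
s=arm.state();print(s["joint_positions"],s["contact_force"])
```

```text
side bucket base near [ 0.115 -0.519  0.   ] rim pts at z .15,.2,.25 [array([ 0.085, -0.803,  0.1  ]), array([ 0.105, -0.68 ,  0.15 ]), array([ 0.126, -0.557,  0.2  ])]
top: bucket centre [array([ 0.105, -0.618,  0.   ]), array([ 0.127, -0.58 ,  0.1  ]), array([ 0.137, -0.562,  0.15 ]), array([ 0.148, -0.543,  0.2  ])]
tips in side [402.706  85.184]
[ 1.058  0.427  0.074  1.607 -0.034  1.111 -0.067] [-0.103 -0.073  0.083]
```

Emit:
{"api": "play_rows", "payload": {"motion": "0 0 -5 0 0 0 0.55; 5 -2 -6 0 0 0 0.55; 28.5 -16 -6 0 0 0.55 0.55; 28.5 -16 -6 0 0 0.55 0.55; 28.5 -16 -6 0 0 0.55 0.55; 28.5 -16 -6 0 0 0.55 0.55; 28.5 -16 -6 0 0 0.55 0.55; 28.5 -16 -6 0 0 0.55 0.55"}}

```text
t: 0.9
ee_pos: [0.4511, -0.3772, 0.2794]
ee_rot: [-3.141, 0.0, -0.185]
contact_force: [0.4, -0.9, -1.0]
opening: 0.0517
grip_force: 0.0
```

```bash
cat >> h.py <<'E'
def to(fx,fy,z,yaw=None):
    "tool shift (cm) to form-frame point; z of TCP; yaw = tool yaw relative to form"
    p=np.load("form.npy"); s=arm.state()
    w=np.r_[Ro.from_euler("z",p[2]).apply([fx,fy,0])[:2]+p[:2],z]
    R=Ro.from_euler("xyz",s["ee_rot"]); print("t",s["t"],"shift",np.round(R.inv().apply(w-s["ee_pos"])*100,2))
    if yaw is not None: print("turn",np.round((R.inv()*Ro.from_euler("xyz",[np.pi,0,p[2]+yaw])).as_rotvec(),3))
    l=Ro.from_euler("z",-p[2]).apply([*(s["ee_pos"][:2]-p[:2]),s["ee_pos"][2]]); print("form frame",l.round(4),"F",np.round(s["contact_force"],1),"j",np.round(s["joint_positions"],2),"open",round(s["opening"],3))
E
python3 -c "
from h import *
to(-.11,0,.2,0)"
```

```text
t 0.9 shift [ -8.34 -47.26   7.96]
turn [-0.     0.     0.001]
form frame [-0.0263 -0.4726  0.2794] F [ 0.4 -0.9 -1. ] j [ 0.57  0.24  0.02  1.73 -0.    1.17 -1.16] open 0.052
```

Emit:
{"api": "play_rows", "payload": {"motion": "0 -5 0 0 0 0 0.55; -8.3 -47.2 3 0 0 0 0.55; -8.3 -47.2 3 0 0 0 0.55; -8.3 -47.2 3 0 0 0 0.55; -8.3 -47.2 3 0 0 0 0.55; -8.3 -47.2 3 0 0 0 0.55; -8.3 -47.2 3 0 0 0 0.55; -8.3 -47.2 3 0 0 0 0.55"}}

```text
t: 1.7
ee_pos: [0.4555, 0.0203, 0.2551]
ee_rot: [3.142, -0.0, -0.186]
contact_force: [0.8, 0.2, 1.1]
opening: 0.0519
grip_force: 0.0
```

```bash
python3 -c "
from h import *
to(-.11,0,.1,0)"
```

```text
t 1.7 shift [-1.46 -8.11 15.51]
turn [ 0.    -0.    -0.001]
form frame [-0.0955 -0.0811  0.2551] F [0.8 0.2 1.1] j [ 0.13  0.04 -0.32  2.02  0.02  1.08 -1.96] open 0.052
```

Emit:
{"api": "play_rows", "payload": {"motion": "-1.4 -8.1 4 0 0 0 0.55; -1.4 -8.1 8 0 0 0 0.55; -1.4 -8.1 12 0 0 0 0.55; -1.4 -8.1 13.5 0 0 0 0.55; -1.4 -8.1 14.5 0 0 0 0.55; -1.4 -8.1 15 0 0 0 0.55; -1.4 -8.1 15 0 0 0 0.55"}}

```text
t: 2.4
ee_pos: [0.4577, 0.1003, 0.1055]
ee_rot: [-3.141, -0.0, -0.187]
contact_force: [-0.1, 0.5, -0.5]
opening: 0.0518
grip_force: 0.0
```

```bash
python3 -c "
from h import *
to(-.077,0,.102,0)
i=arm.get_image('side')[165:325,175:385,::-1]
cv2.imwrite('pics/s1.png',cv2.convertScaleAbs(cv2.resize(i,None,fx=3.7,fy=3.7,interpolation=cv2.INTER_CUBIC),alpha=1.4))"
```

```text
t 2.4 shift [ 3.11 -0.21  0.36]
turn [-0.    -0.    -0.001]
form frame [-0.1081 -0.002   0.1055] F [-0.1  0.5 -0.5] j [-0.01  0.26 -0.39  2.14  0.14  0.76 -2.25] open 0.052
```

View pics/s1.png

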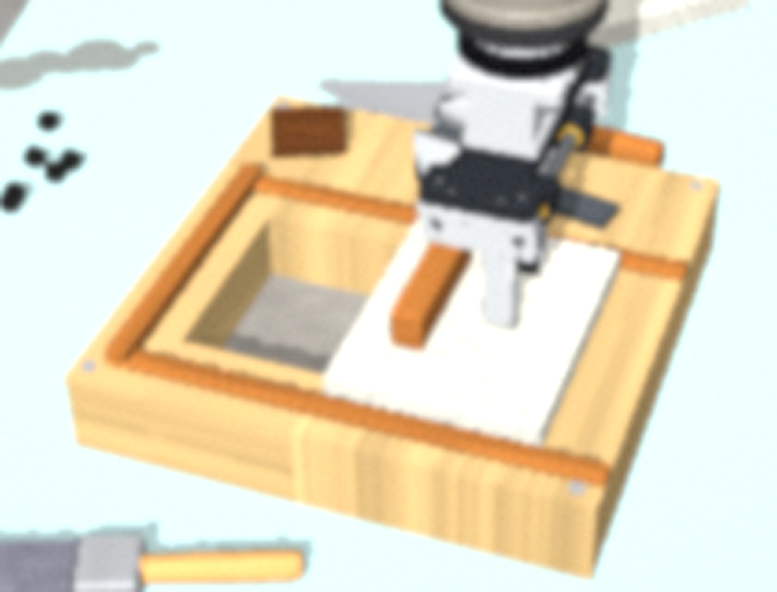

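The picture shows the fingertips (500,320) standing about 30 mm behind the cleat's near face (430,330). The offcut, brush and trowel haven't moved. Next is the push.

Emit:
{"api": "play_rows", "payload": {"motion": "1.2 -0.2 0.3 0 0 0 0.55; 2.4 -0.2 0.3 0 0 0 0.55; 3.4 -0.2 0.3 0 0 0 0.55; 4.6 -0.2 0.3 0 0 0 0.55; 5.8 -0.2 0.3 0 0 0 0.55; 7 -0.2 0.3 0 0 0 0.55; 8.2 -0.2 0.3 0 0 0 0.55; 9.4 -0.2 0.3 0 0 0 0.55"}}

```text
t: 3.25
ee_pos: [0.5507, 0.0849, 0.1021]
ee_rot: [3.141, 0.001, -0.186]
contact_force: [-4.6, 1.3, 4.4]
opening: 0.0516
grip_force: 2.6
```

```bash
python3 -c "
from h import *
to(.051,0,.102,0)"
```

```text
t 3.25 shift [ 6.48 -0.01  0.01]
turn [ 0.     0.001 -0.001]
form frame [-0.0138 -0.      0.1021] F [-4.6  1.3  4.4] j [ 0.01  0.39 -0.35  1.96  0.18  0.82 -2.19] open 0.052
```

Emit:
{"api": "play_rows", "payload": {"motion": "1 0 0 0 0 0 0.55; 2 0 0 0 0 0 0.55; 3 0 0 0 0 0 0.55; 3.8 0 0 0 0 0 0.55; 4.5 0 0 0 0 0 0.55; 5.1 0 0 0 0 0 0.55; 5.5 0 0 0 0 0 0.55; 5.8 0 0 0 0 0 0.55"}}

```text
t: 4.05
ee_pos: [0.6073, 0.0744, 0.1021]
ee_rot: [-3.142, 0.0, -0.186]
contact_force: [-3.6, 0.7, 2.0]
opening: 0.0519
grip_force: 1.9
```

Emit:
{"api": "play_rows", "payload": {"motion": "0.1 0 0 0 0 0 0.55; 0.2 0 0 0 0 0 0.55; 0.3 0 0 0 0 0 0.55; 0.4 0 0 0 0 0 0.55"}}

```text
t: 4.45
ee_pos: [0.611, 0.0736, 0.1021]
ee_rot: [-3.142, -0.0, -0.186]
contact_force: [-2.4, 0.9, -0.8]
opening: 0.0515
grip_force: 1.0
```

```bash
python3 -c "
from h import *
to(.051,0,.102,0)"
```

```text
t 4.45 shift [0.34 0.   0.01]
turn [-0. -0. -0.]
form frame [0.0476 0.     0.1021] F [-2.4  0.9 -0.8] j [ 0.03  0.47 -0.32  1.83  0.19  0.87 -2.15] open 0.052
```

Emit:
{"api": "play_rows", "payload": {"motion": "0.1 0 0 0 0 0 0.55; 0.2 0 0 0 0 0 0.55; 0.3 0 0 0 0 0 0.55; 0.4 0 0 0 0 0 0.55"}}

```text
t: 4.85
ee_pos: [0.615, 0.0729, 0.1021]
ee_rot: [-3.142, 0.0, -0.186]
contact_force: [-5.8, 1.3, 1.6]
opening: 0.0516
grip_force: 3.2
```

Emit:
{"api": "play_rows", "payload": {"motion": "0.05 0 0 0 0 0 0.55; 0.1 0 0 0 0 0 0.55; 0.15 0 0 0 0 0 0.55; 0.2 0 0 0 0 0 0.55"}}

```text
t: 5.25
ee_pos: [0.6153, 0.073, 0.1021]
ee_rot: [3.141, 0.003, -0.186]
contact_force: [-15.7, 3.0, 10.2]
opening: 0.0517
grip_force: 7.8
```

Emit:
{"api": "play_rows", "payload": {"motion": "-1.5 0 0 0 0 0 0.55; -3 0 -0.2 0 0 0 0.55; -4 0 -5 0 0 0 0.65; -5 4 -9 0 0 -0.15 0.65; -6.5 8 -9 0 0 -0.3 0.65; -8 12 -9 0 0 -0.45 0.65; -9.5 15 -9 0 0 -0.6 0.65; -9.5 15 -9 0 0 -0.75 0.65"}}

```text
t: 6.05
ee_pos: [0.4938, -0.0616, 0.1925]
ee_rot: [3.14, 0.001, 0.529]
contact_force: [0.5, 1.0, -0.4]
opening: 0.061
grip_force: 0.0
```

```bash
python3 -c "
from h import *
to(-.043,-.15,.14,1.40)
for n,a in(('side',(165,325,175,385)),('top',(155,295,195,335))):
  i=arm.get_image(n)[a[0]:a[1],a[2]:a[3],::-1]
  f=3.7 if n=='side' else 4.2
  cv2.imwrite(f'pics/{n}2.png',cv2.convertScaleAbs(cv2.resize(i,None,fx=f,fy=f,interpolation=cv2.INTER_CUBIC),alpha=1.4))"
```

```text
t 6.05 shift [ 0.28 -0.37  5.25]
turn [ 0.002  0.001 -0.686]
form frame [-0.0427 -0.1545  0.1925] F [ 0.5  1.  -0.4] j [ 0.37  0.19 -0.42  2.    0.1   0.96 -1.14] open 0.061
```

View pics/side2.png

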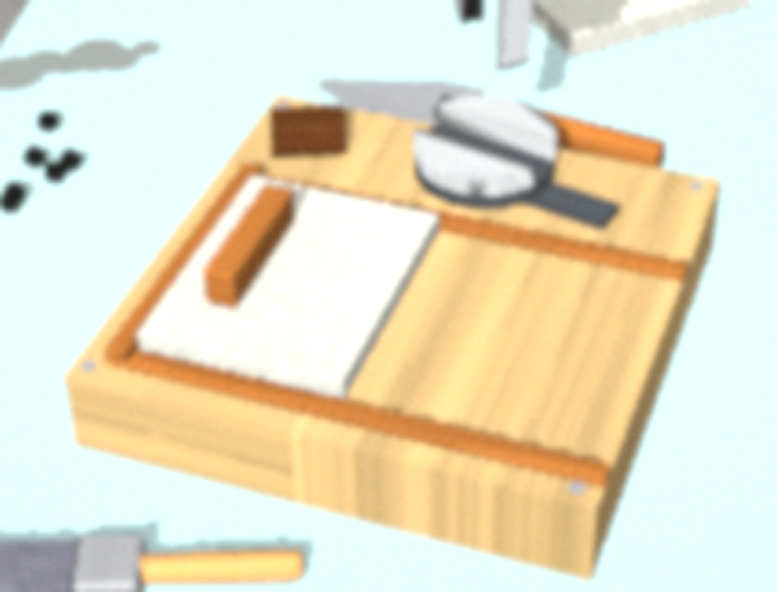

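The side view shows the cover home against the far batten and the hole closed. The other objects are untouched, and the fastener still sits at about 0.2 rad. Now I'll align above the slot.

Emit:
{"api": "play_rows", "payload": {"motion": "0.3 -0.4 0 0 0 -0.15 0.65; 0.3 -0.4 0 0 0 -0.3 0.65; 0.3 -0.4 1 0 0 -0.45 0.65; 0.3 -0.4 2 0 0 -0.6 0.65; 0.3 -0.4 4 0 0 -0.66 0.65; 0.3 -0.4 5.2 0 0 -0.66 0.65; 0.3 -0.4 5.2 0 0 -0.66 0.65"}}

```text
t: 6.85
ee_pos: [0.4959, -0.0517, 0.1388]
ee_rot: [-3.139, 0.0, 1.184]
contact_force: [-0.7, -0.2, -0.1]
opening: 0.0611
grip_force: 0.0
```

```bash
python3 -c "
from h import *
to(-.043,-.15,.108,1.376)
i=arm.get_image('side')[165:265,235:385,::-1]
cv2.imwrite('pics/s3.png',cv2.convertScaleAbs(cv2.resize(i,None,fx=5,fy=5,interpolation=cv2.INTER_CUBIC),alpha=1.4))"
```

```text
t 6.85 shift [-0.56  0.06  3.08]
turn [-0.002  0.    -0.007]
form frame [-0.0424 -0.1444  0.1388] F [-0.7 -0.2 -0.1] j [ 0.42  0.28 -0.51  2.05  0.17  0.86 -0.58] open 0.061
```

View pics/s3.png

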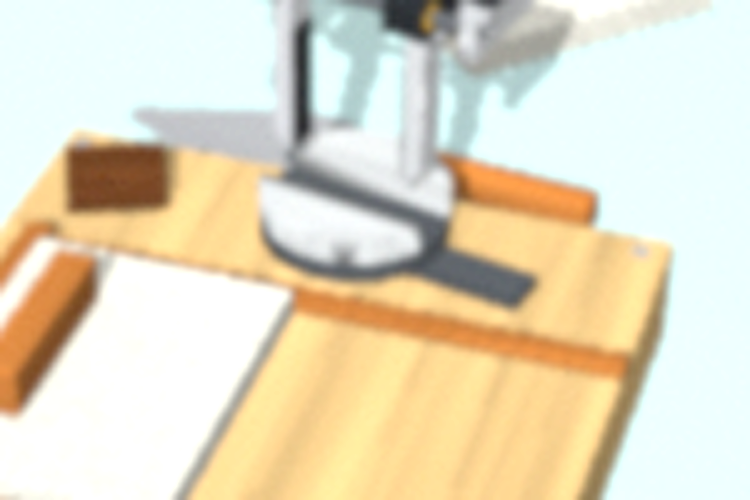

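The tips are right above the slot, about 5 mm off to one side. I'll centre them and go down.

Emit:
{"api": "play_rows", "payload": {"motion": "-0.5 0 0 0 0 0 0.65; -0.5 0 0.6 0 0 0 0.65; -0.5 0 1.2 0 0 0 0.65; -0.5 0 1.7 0 0 0 0.65; -0.5 0 2.2 0 0 0 0.65; -0.5 0 2.6 0 0 0 0.65; -0.5 0 2.9 0 0 0 0.65; -0.5 0 2.9 0 0 0 0.65"}}

```text
t: 7.7
ee_pos: [0.4942, -0.0568, 0.1107]
ee_rot: [-3.141, -0.0, 1.188]
contact_force: [0.1, -0.1, -0.2]
opening: 0.0611
grip_force: 0.0
```

```bash
python3 -c "
from h import *
to(-.043,-.15,.108,1.376)"
```

```text
t 7.7 shift [-0.02  0.02  0.27]
turn [-0.001 -0.    -0.002]
form frame [-0.0431 -0.1497  0.1107] F [ 0.1 -0.1 -0.2] j [ 0.41  0.31 -0.49  2.07  0.2   0.8  -0.59] open 0.061
```

Emit:
{"api": "play_rows", "payload": {"motion": "0 0 0.1 0 0 0.1 0.65; 0 0 0.1 0 0 0.2 0.65; 0 0 0.1 0 0 0.3 0.65; 0 0 0.1 0 0 0.4 0.65; 0 0 0.1 0 0 0.5 0.65; 0 0 0.1 0 0 0.6 0.65; 0 0 0.1 0 0 0.7 0.65; 0 0 0.1 0 0 0.8 0.65"}}

```text
t: 8.5
ee_pos: [0.4951, -0.0558, 0.1104]
ee_rot: [-3.141, -0.002, 0.385]
contact_force: [2.4, 6.0, -3.9]
opening: 0.061
grip_force: 2.9
```

```bash
python3 -c "
from h import *
to(-.043,-.15,.110,0)
print(arm.state()['ft_torque'])"
```

```text
t 8.5 shift [-0.12  0.08  0.04]
turn [-0.001 -0.001  0.57 ]
form frame [-0.0424 -0.1486  0.1104] F [ 2.4  6.  -3.9] j [ 0.28  0.3  -0.34  2.08  0.14  0.78 -1.33] open 0.061
[ 1.49979407 -0.72157446  0.23528475]
```

Emit:
{"api": "play_rows", "payload": {"motion": "-0.05 0 0 0 0 0.1 0.65; -0.1 0 0 0 0 0.2 0.65; -0.1 0 0 0 0 0.3 0.65; -0.1 0 0 0 0 0.4 0.65; -0.1 0 0 0 0 0.48 0.65; -0.1 0 0 0 0 0.54 0.65; -0.1 0 0 0 0 0.6 0.65; -0.1 0 0 0 0 0.66 0.65"}}

```text
t: 9.3
ee_pos: [0.495, -0.0565, 0.1107]
ee_rot: [-3.14, -0.002, -0.274]
contact_force: [5.3, 2.8, -1.0]
opening: 0.0608
grip_force: 2.6
```

```bash
python3 -c "
from h import *
to(-.043,-.15,.110,-.2)
print(arm.state()['ft_torque'])"
```

```text
t 9.3 shift [-0.05  0.07  0.07]
turn [-0.002 -0.002  0.112]
form frame [-0.0425 -0.1493  0.1107] F [ 5.3  2.8 -1. ] j [ 0.17  0.28 -0.22  2.09  0.09  0.77 -1.94] open 0.061
[ 0.80948175 -1.29324183  0.15345824]
```

Emit:
{"api": "play_rows", "payload": {"motion": "0 0 0 0 0 0.04 0.65; 0 0 0 0 0 0.08 0.65; 0 0 0 0 0 0.12 0.65; 0 0 0 0 0 0.15 0.65"}}

```text
t: 9.7
ee_pos: [0.4956, -0.0569, 0.1108]
ee_rot: [-3.14, -0.004, -0.421]
contact_force: [9.6, -0.4, -5.7]
opening: 0.0612
grip_force: 31.5
```

```bash
python3 -c "
from h import *
to(-.043,-.15,.110,-.2)
print(arm.state()['ft_torque'])"
```

```text
t 9.7 shift [-0.11  0.08  0.08]
turn [-0.002 -0.004 -0.036]
form frame [-0.0417 -0.1495  0.1108] F [ 9.6 -0.4 -5.7] j [ 0.15  0.28 -0.19  2.09  0.08  0.77 -2.08] open 0.061
[ 0.197779   -2.41190642  2.86960919]
```

Moment about the vertical has jumped to 2.9 N m, so the fastener is at its stop. Next I'll ease back inside the slot's play, lift out and look.

Emit:
{"api": "play_rows", "payload": {"motion": "0 0 0 0 0 -0.1 0.65; -0.1 0 0 0 0 -0.2 0.65; -0.1 0 0 0 0 -0.2 0.65; -0.1 0 -1.5 0 0 -0.2 0.65; -0.1 0 -4 0 0 -0.2 0.65; -0.1 0 -8 0 0 -0.2 0.65; -0.1 5 -11 0 0 -0.2 0.65; -0.1 10 -11 0 0 -0.2 0.65"}}

```text
t: 10.5
ee_pos: [0.4562, -0.1415, 0.2229]
ee_rot: [-3.141, -0.005, -0.222]
contact_force: [-0.2, -0.8, -0.4]
opening: 0.0612
grip_force: 0.0
```

Emit:
{"api": "play_rows", "payload": {"motion": "0 5 0 0 0 0 0.65; 0 10 0 0 0 0 0.65; 0 10 0 0 0 0 0.65"}}

```text
t: 10.8
ee_pos: [0.4304, -0.245, 0.2199]
ee_rot: [3.14, -0.001, -0.233]
contact_force: [0.8, 1.4, 0.1]
opening: 0.0614
grip_force: 0.0
```

```bash
python3 -c "
from h import *
to(-.043,-.15,.110,-.2)
for n,a in(('side',(165,325,175,385)),('top',(155,295,195,335))):
  i=arm.get_image(n)[a[0]:a[1],a[2]:a[3],::-1]
  f=3.7 if n=='side' else 4.2
  cv2.imwrite(f'pics/{n}5.png',cv2.convertScaleAbs(cv2.resize(i,None,fx=f,fy=f,interpolation=cv2.INTER_CUBIC),alpha=1.4))"
```

```text
t 10.8 shift [  1.87 -19.77  10.96]
turn [ 0.001 -0.001  0.152]
form frame [-0.0711 -0.3464  0.2199] F [0.8 1.4 0.1] j [ 0.45  0.13 -0.07  2.    0.01  1.01 -1.43] open 0.061
```

View pics/top5.png

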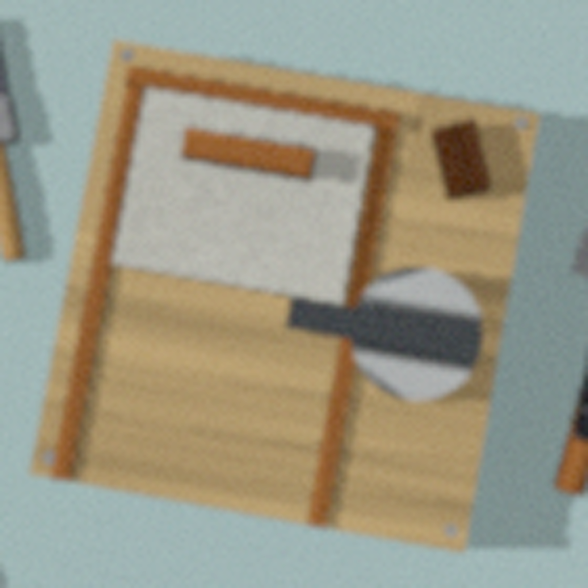

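View pics/side5.png

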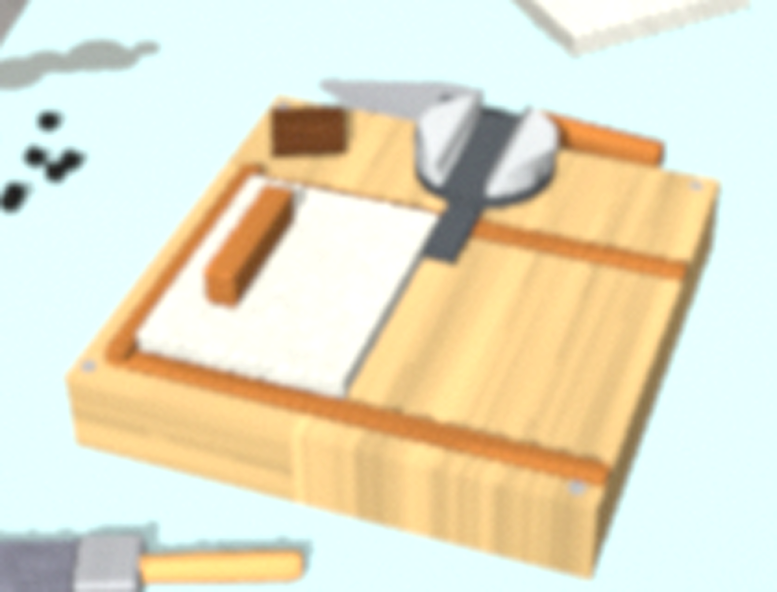

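The tongue lies across just behind the cover (side crop 440,245), parallel to its near edge. The cover is home against the batten, the loose items are where they were, and the hand is clear.

```bash
python3 -c "
from workcell import arm
print(arm.job_done())"
```

```text
the job is handed in; nothing more can be done
None
```

The cover is pushed home against the far batten, the fastener is turned clockwise to its stop with the tongue across behind the cover, the offcut, brush and trowel were left alone, and I handed the job in at about 11 s with the hand clear.

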